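# Sweep the spent tea lights into the crumb tray

### The arm

A 6-joint arm with a two-finger parallel gripper is mounted at the origin on a cart in front of the work surface, level with it; the furniture and walls round the work are solid. World frame = base frame: x ahead of the robot, y to its left, z up, the work surface at z = 0. Lengths are in mm, angles in rad, forces in N, time in s.
With the tool pointing down it reaches from about 300 to 875 mm from the base axis. Payload 6.4 kg.
Tool frame: the origin (TCP) lies at the centre of the arm's flange, where the gripper is bolted on; the fingertips stand 173 mm ahead of it and the grasp point (between the pads) lies 155 mm ahead of it; z points along the fingers, y is the line along which they close (so a half turn about z gives the same grasp; the last joint's range is limited). The gripper opens to 85 mm and grips with 20 to 120 N. Pads are 22 mm wide; open, the fingers measure 114 mm over their backs; the gripper's body (76 mm by 85 mm) begins 54 mm behind the grasp point. The pads swing forward as they close: fully open they stand 13 mm farther back than shut.
Start: joints at [-1.517, 0.181, 1.607, -0, 1.354, -0.206], TCP at [147.726, -555.715, 404.688] pointing down, gripper open.
Joint ranges: [-2.99, 2.99], [-0.89, 2.07], [0.3, 2.58], [-1.14, 4.28], [0, 2.63], [-3.12, 3.12]. Speed limits (rad/s): [2.57, 2.57, 3.01, 3.14, 3.14, 3.14].

### API

Orientations are given as a unit quaternion [x, y, z, w].
In Python, from plant import ctrl, open_jaws, close, kin, eyes gives the robot as it stands. Calls block until the motion is done:
- ctrl.goto(position, orientation): joint-space move of the TCP to a pose.
- ctrl.servo_line(position, frame=None, velocity=150, guard=None): straight line of the TCP; frame=None keeps the orientation; velocity is the mean speed in mm/s. With guard (N) it stops when the force on the tool has changed by that much, and returns True; else False.
- ctrl.move_j(angles): joint-space move.
- open_jaws() and close(newtons=None): open the fingers fully, or close them until they stop; newtons is the grip in N (None keeps the last).
- ctrl.sleep(seconds).
- kin.solve_ik(position, orientation): joint angles nearest the present ones, or None.
- ctrl.read_state(): the state.
- eyes.camera(name): name is "side" or "top"; returns (picture, depth): 480x640x3 uint8, red, green, blue; 480x640 float32, mm along the optical axis (not along the pixel's ray), 0 where there is no reading.
- eyes.camera_info(name): a dict with "fx", "fy", "cx", "cy" (pixels), "R" (3x3) and "t" (3): a world point X has camera coordinates R X + t. Camera axes: x right, y down, z forward; pixel columns grow to the right and rows downward; lengths in mm; the calibration is good to about 2 mm. A picture is of the moment at which its call begins. camera_info takes no time and is no camera call.
A pose or a line that the arm cannot do raises ctrl.PlanningError and nothing moves.
- ctrl.hand_in(): hands the job in; it is judged then, once.
The state is a dict: "t": time; "joints": joint angles; "dq": joint speeds; "effort": joint torques, N m; "position": TCP position; "orientation": TCP orientation; "force": force on the tool from outside, world axes, zero at the start; "ft_torque": the same for the moment, N m; "width": finger opening in mm; "grip_force": force on a finger pad.
Only numpy, scipy, OpenCV 4.12 (cv2) and the standard library are available. Lean on these libraries where they do the work, as an engineer would, in place of code of your own. Each camera call takes 0.05 s, during which the arm holds its last target. There are 200 camera calls.

### The job

Clear away the three spent tea lights: sweep them across the worktop with the fingers and in through the open side of the low metal crumb tray, so that all three end standing flat and wholly inside on its floor, clear of the sloping lip. Push them along steadily; do not grip, lift or flick them. Leave the two shakers and the measuring spoon where they are.

Things in the scene. Friction and masses are not known exactly. Their poses are not given: they have to be found in the camera images.
- tray: low bare-metal crumb tray, fixed; place and yaw (within 0.3 rad) vary. Origin at worktop level under its floor, z up. Flat floor, top at z = 3 mm, spans y = -75 to 71 mm, x = -100 to 100 mm between walls. Walls 4 mm thick, 21 mm high with a 6 mm rolled rim, on the +x, -x and +y sides; -y side open, to the robot's right. A hanging loop sticks out 23 mm behind the +y wall
- tray_mouth (a point): middle of the tray's open side, at the outer edge of its lip (tray y = -90 mm), worktop level; axes as the tray's. From here the lip slopes gently up, over 15 mm towards +y, to the 3 mm high floor
- tea_light_1: plain tea light: a round metal cup, 38 mm across and 15 mm high, standing upright loose on the worktop, about 20 g (hidden mass and friction vary somewhat). Origin at the centre of its underside, z up. The three are alike; it slides easily under a light sideways push
- tea_light_2: plain tea light: a round metal cup, 38 mm across and 15 mm high, standing upright loose on the worktop, about 20 g (hidden mass and friction vary somewhat). Origin at the centre of its underside, z up. The three are alike; it slides easily under a light sideways push
- tea_light_3: plain tea light: a round metal cup, 38 mm across and 15 mm high, standing upright loose on the worktop, about 20 g (hidden mass and friction vary somewhat). Origin at the centre of its underside, z up. The three are alike; it slides easily under a light sideways push
- salt_shaker: ceramic salt shaker with a black cap, 45 mm across, 78 mm high, loose; origin at the centre of its underside. A bystander: leave it alone. The two shakers look alike and may swap places
- pepper_shaker: ceramic pepper shaker with a black cap, 45 mm across, 78 mm high, loose; origin at the centre of its underside. A bystander: leave it alone. The two shakers look alike and may swap places
- spoon: small metal measuring spoon, 40 x 128 x 12 mm, lying loose on the worktop; origin at the middle of its underside, long axis y. A bystander: leave it alone

How it is judged:
By the outcome, as a careful person would: the job done as asked, in the order asked, and still so for the second after the job is handed in, with the robot touching nothing.
It also fails if it takes over 72 s, if anything falls off the work surface, if the arm or the gripper's body presses on something with over 40 N, if the wrist force passes 120 N, or if a joint passes its speed limit or range.

## Working session

There is one attempt and no reset: what is moved stays moved. The work goes in short steps, each a Python script; the robot and the scene stay as the last script left them, time stands still between calls to the robot, and variables do not carry over. Pictures are saved under pics/ and viewed, at most 10 in all, crops included, and the job is handed in when it is done.

```bash
mkdir -p pics; ls; python3 - <<'E'
from plant import ctrl,eyes
import cv2,numpy as np
for n in("top","side"):
    p,d=eyes.camera(n); cv2.imwrite(f"pics/{n}0.png",p[:,:,::-1]); np.save(f"{n}0.npy",d)
    i=eyes.camera_info(n); print(n,i)
print(ctrl.read_state())
E
```

```text
pics
top {'fx': 558.6294263082744, 'fy': 558.6294263082744, 'cx': 325.2553047674426, 'cy': 238.78000201192398, 'R': array([[ 0.00242313, -0.99999503, -0.00201733],
       [-0.99955305, -0.00236194, -0.02980123],
       [ 0.02979632,  0.00208864, -0.99955381]]), 't': array([134.2675758 , 597.58673252, 902.77145739])}
side {'fx': 600.547692276237, 'fy': 600.547692276237, 'cx': 333.357071047846, 'cy': 238.24035677699788, 'R': array([[-0.99957884, -0.01962366,  0.02137861],
       [-0.0275883 ,  0.41409819, -0.90981403],
       [ 0.00900104, -0.91002066, -0.41446517]]), 't': array([ 616.79248852,   11.33947529, 1211.66214992])}
{'t': 0.1, 'joints': array([-1.51730972e+00,  1.81456035e-01,  1.60790221e+00,  2.43433657e-05,
        1.35379621e+00, -2.06286442e-01]), 'dq': array([-1.94892146e-03, -2.14271035e-03,  9.47404184e-05, -2.64590472e-04,
       -2.97232379e-04,  4.00622862e-04]), 'effort': array([ 8.23025675e-04, -4.45871830e+01, -3.52243280e+01, -3.62698866e-04,
        3.92723770e-03, -3.92194386e-05]), 'position': array([ 147.71075286, -555.47030466,  403.88285764]), 'orientation': array([ 9.91576636e-01,  1.29518976e-01,  7.14520644e-05, -7.77713422e-04]), 'force': array([-0.0600695 ,  0.47719925,  0.03054517]), 'ft_torque': array([-0.01468092, -0.03479235,  0.0583873 ]), 'grip_force': 0.0, 'width': 85.2386745390317}
```

View pics/top0.png

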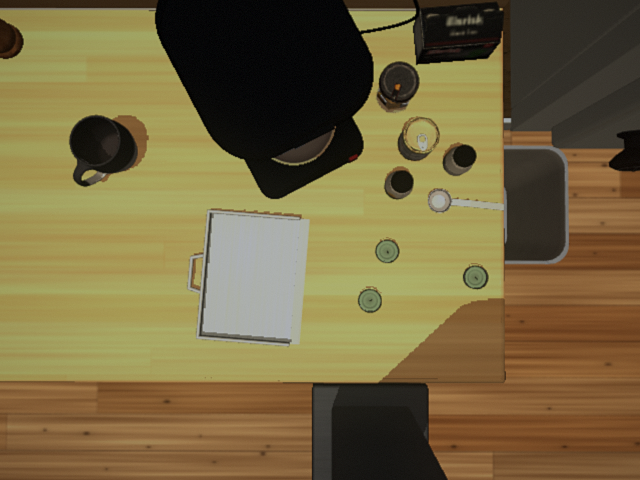

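View pics/side0.png

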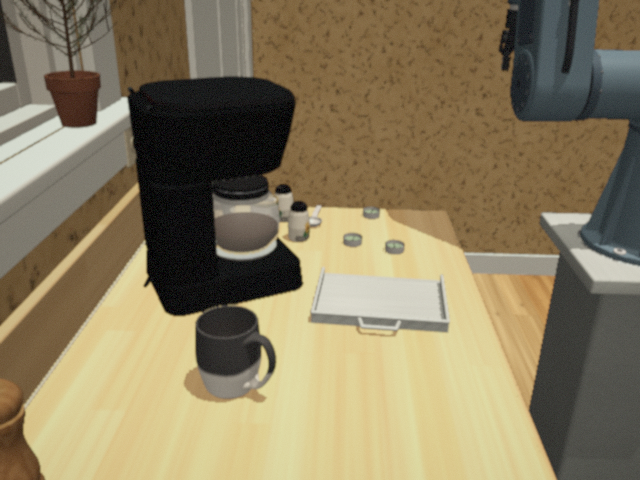

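The top view shows tea lights at about (387,251), (370,300) and (475,277). The tray has its mouth edge from (308,218) to (298,345) and its loop on the left. The shakers are at (460,158) and (400,183), and the spoon is at y≈200. The side view shows the same layout, with all three lights visible at (353,239), (395,246) and (371,212).

```bash
cat > v.py <<'E'
import cv2,numpy as np
from plant import eyes
I={n:eyes.camera_info(n) for n in("top","side")}
def ray(n,uv):
    i=I[n];d=i["R"].T@np.array([(uv[0]-i["cx"])/i["fx"],(uv[1]-i["cy"])/i["fy"],1]);return -i["R"].T@i["t"],d
def plane(n,uv,z):
    o,d=ray(n,uv);return o+d*(z-o[2])/d[2]
def tri(a,b):
    (o,d),(p,e)=ray("top",a),ray("side",b)
    s=np.linalg.lstsq(np.c_[d,-e],p-o,rcond=None)[0];A=o+s[0]*d;B=p+s[1]*e
    return (A+B)/2,np.linalg.norm(A-B)
def proj(n,X):
    i=I[n];c=i["R"]@X+i["t"];return np.array([i["fx"]*c[0]/c[2]+i["cx"],i["fy"]*c[1]/c[2]+i["cy"]])
def lights(bgr,n):
    h=cv2.cvtColor(bgr,cv2.COLOR_BGR2HSV)
    m=cv2.inRange(h,(35,25,40),(95,160,220))
    m=cv2.morphologyEx(m,cv2.MORPH_CLOSE,np.ones((3,3)))
    k,_,st,c=cv2.connectedComponentsWithStats(m)
    return [(c[i].round(1),st[i][2:5]) for i in range(1,k) if st[i][4]>(80 if n=="top" else 25)]
E
python3 - <<'E'
from v import *
t,s=[cv2.imread(f"pics/{n}0.png") for n in("top","side")]
D=np.load("top0.npy")
L=lights(t,"top");S=lights(s,"side")
for c,b in L:
    X=plane("top",c,14); print("top",c,b,X.round(1),"side pred",proj("side",X).round(1))
    for q,_ in S:
        P,g=tri(c,q)
        if g<6: print("   tri",P.round(1),round(g,1))
print([(c,b) for c,b in S])
h=cv2.cvtColor(t,cv2.COLOR_BGR2HSV)
m=cv2.inRange(h,(0,0,70),(180,60,255)); m[:195]=0;m[360:]=0;m[:,:180]=0;m[:,330:]=0
m=cv2.morphologyEx(m,cv2.MORPH_OPEN,np.ones((7,7)))
c=max(cv2.findContours(m,0,2)[0],key=cv2.contourArea)
r=cv2.minAreaRect(c);print(r)
for z in(3,):
  for q in cv2.boxPoints(r): print(q,plane("top",q,z).round(1))
print(cv2.approxPolyDP(c,5,True)[:,0].tolist())
# depth -> height map
v,u=np.mgrid[:480,:640];i=I["top"]
C=np.stack([(u-i["cx"])/i["fx"]*D,(v-i["cy"])/i["fy"]*D,D],-1)-i["t"]
W=C@i["R"]; Z=W[...,2]
for n,uv in dict(t1=(387,251),t2=(370,300),t3=(475,277),floor=(250,280),table=(340,280),sh1=(460,153),sh2=(402,178),machine=(250,150),plate=(275,190)).items(): print(n,W[uv[1],uv[0]].round(1))
print("row280",[(x,Z[280,x].round(0)) for x in range(192,316,3)])
print("col250",[(y,Z[y,250].round(0)) for y in list(range(204,224,2))+list(range(330,352,2))])
h0=np.hstack([t[180:370,180:520],np.dstack([cv2.resize(m,(640,480))]*3)[180:370,180:340]])
cv2.imwrite("pics/c.png",h0)
E
```

```text
top [386.6 250.9] [ 22  22 377] [577.7  36.1  14. ] side pred [353.2 237. ]
   tri [578.7  35.9  11.7] 2.1
top [475. 277.] [ 21  22 372] [ 535.8 -106.9   14. ] side pred [371.8 210.5]
   tri [ 536.9 -107.4   12.6] 2.3
top [369.5 300.5] [ 22  22 386] [497.4  63.9  14. ] side pred [395.2 244.1]
   tri [498.   63.7  12.1] 1.6
top [293.4 327.8] [  7  36 113] [453.1 186.8  14. ] side pred [426.1 274.9]
[(array([588.4, 114.3]), array([  126,   265, 12428], dtype=int32)), (array([370.7, 211. ]), array([13,  5, 40], dtype=int32)), (array([352.1, 238. ]), array([15,  5, 66], dtype=int32)), (array([394.4, 245. ]), array([16,  5, 69], dtype=int32)), (array([570.8, 290.7]), array([15,  9, 42], dtype=int32)), (array([557.3, 294.3]), array([10,  8, 33], dtype=int32)), (array([585. , 296.9]), array([16,  8, 36], dtype=int32)), (array([621.6, 296.7]), array([15,  7, 32], dtype=int32)), (array([569.2, 299.2]), array([14,  6, 41], dtype=int32)), (array([590.6, 310.5]), array([16, 16, 91], dtype=int32)), (array([559.1, 315.6]), array([14, 19, 56], dtype=int32)), (array([571.8, 315.7]), array([10, 12, 5
[... 2900 characters left out ...]
.0)), (297, np.float64(2.0)), (300, np.float64(0.0)), (303, np.float64(1.0)), (306, np.float64(-4.0)), (309, np.float64(-2.0)), (312, np.float64(-0.0)), (315, np.float64(-2.0))]
col250 [(204, np.float64(2.0)), (206, np.float64(2.0)), (208, np.float64(-1.0)), (210, np.float64(-2.0)), (212, np.float64(1.0)), (214, np.float64(19.0)), (216, np.float64(3.0)), (218, np.float64(4.0)), (220, np.float64(3.0)), (222, np.float64(4.0)), (330, np.float64(-2.0)), (332, np.float64(-1.0)), (334, np.float64(2.0)), (336, np.float64(5.0)), (338, np.float64(6.0)), (340, np.float64(21.0)), (342, np.float64(22.0)), (344, np.float64(-1.0)), (346, np.float64(-0.0)), (348, np.float64(-0.0)), (350, np.float64(-0.0))]
```

View pics/c.png

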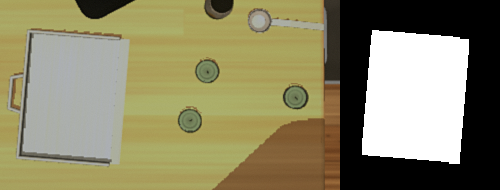

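Two-view heights are 12–13 mm for the lights (15 mm given, with the wax slightly sunken). The tray mouth measures 208 mm wide and the depth 162 mm, and both match the text. The tray origin is near (536.5, 259) with yaw -0.083. Next I push light 1 and check it midway.

```bash
cat > p.py <<'E'
import numpy as np
from plant import ctrl,close
from v import *
O=np.array([536.5,259]);Y=-0.083
def w(x,y): return O+np.array([[np.cos(Y),-np.sin(Y)],[np.sin(Y),np.cos(Y)]])@[x,y]
def tr(p): return np.array([[np.cos(Y),np.sin(Y)],[-np.sin(Y),np.cos(Y)]])@(np.asarray(p)[:2]-O)
def look(name):
    p,_=eyes.camera("top");cv2.imwrite(f"pics/{name}.png",p[:,:,::-1])
    for c,b in lights(p[:,:,::-1].copy(),"top"):
        X=plane("top",c,14);print(c,b,X.round(1),"tray",tr(X).round(1))
OFF=30; Z=181
def start(src,dst,back=48,hover=270):
    src,dst=np.array(src),np.array(dst);u=(dst-src)/np.linalg.norm(dst-src);a=np.arctan2(u[1],u[0])/2
    s=src-u*back
    ctrl.goto([*s,hover],[np.cos(a),np.sin(a),0,0])
    ctrl.servo_line([*s,Z],velocity=100)
    return u
def push(u,c,v=80): ctrl.servo_line([*(np.array(c)-u*OFF),Z],velocity=v)
def leave(u):
    s=ctrl.read_state();p=s["position"];ctrl.servo_line([*(p[:2]-u*15),Z],velocity=60)
    ctrl.servo_line([*(p[:2]-u*15),270],velocity=150)
def rep():
    s=ctrl.read_state();print("t",round(s["t"],1),s["position"].round(1),s["force"].round(1))
E
python3 - <<'E'
from p import *
close(20)
src=[578.2,36];dst=w(55,25);print(dst)
u=start(src,dst);rep()
push(u,np.array(src)+u*50,50);rep();look("a1")
E
```

```text
[593.38327961 279.3541765 ]
t 4.4 [575.7 -12.  181.7] [ 0.1 -0.8  0. ]
t 5.9 [579.5  55.7 181. ] [ 0.3 -0.2  0.1]
[402.8 285.4] [  153   222 12641] [521.9  10.   14. ] tray [   6.1 -249.4]
[406.6 437.1] [ 134   89 5786] [278.8   4.3  14. ] tray [-235.7 -275.2]
```

View pics/a1.png

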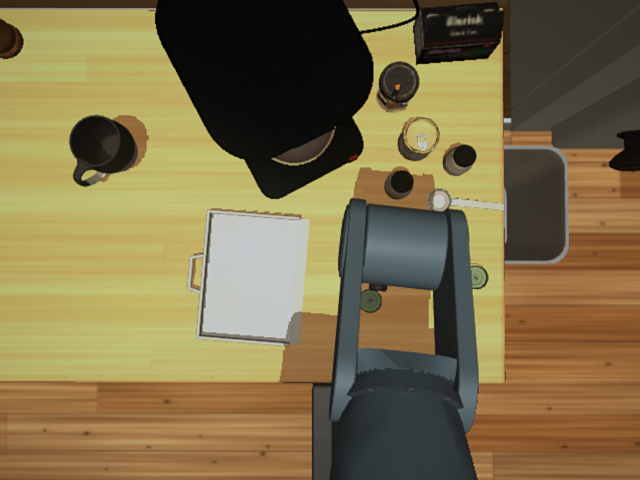

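The arm hides light 1 from above. Light 2 at (370,300) and light 3 at (477,277) have not moved. I'll check light 1 in the side view.

```bash
python3 - <<'E'
from p import *
p,_=eyes.camera("side");b=p[:,:,::-1].copy()
c=cv2.resize(b[180:340,270:470],(800,640),interpolation=cv2.INTER_CUBIC)[:600];cv2.imwrite("pics/a2.png",c)
for c,bb in lights(b,"side"):
    if c[0]<460 and c[1]<340: X=plane("side",c,12);print(c,bb,X.round(1),tr(X).round(1))
E
```

```text
[398.6  58.6] [ 167  156 8358] [  288.  -2496.4    12. ] [  -19.2 -2766.5]
[394.1 245.2] [15  4 41] [499.4  64.5  12. ] [ -20.8 -196.9]
[349.5 248.6] [16  4 54] [585.1  85.2  12. ] [  62.9 -169.1]
```

View pics/a2.png

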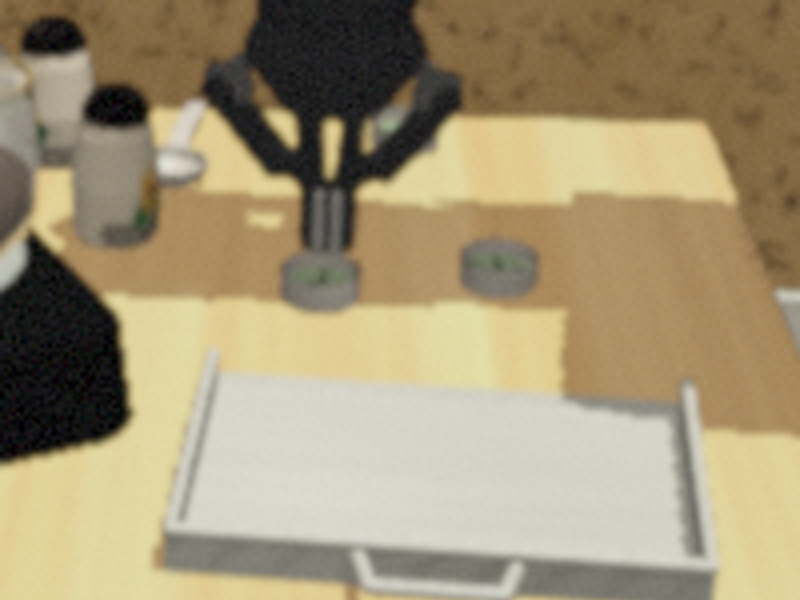

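The side view shows light 1 at (349,249), seated in front of the shut fingers and about 3 mm off-centre, so the stand-off is right. I'll keep pushing with side-view tracking and correct the lateral offset as it goes.

```bash
cat >> p.py <<'E'
def side(z=12):
    p,_=eyes.camera("side");o=[]
    for c,b in lights(p[:,:,::-1].copy(),"side"):
        if c[0]<460 and 195<c[1]<340: o.append(plane("side",c,z)[:2])
    return o
def near(q,z=12):
    o=side(z); return min(o,key=lambda a:np.hypot(*(a-q))) if o else None
def go(u,src,dst,n,v=60):
    """push src->dst in n stages; print disc against expectation after each"""
    for k in range(1,n+1):
        e=src+(dst-src)*k/n; push(u,e,v)
        q=near(e,12 if tr(e)[1]<-90 else 15); print("expect",e.round(1),"seen",None if q is None else q.round(1),"tray",None if q is None else tr(q).round(1))
E
python3 - <<'E'
from p import *
src=np.array([578.2,36.]);dst=w(55,25);u=(dst-src)/np.linalg.norm(dst-src)
go(u,src+u*50,dst-u*60,2);rep()
E
```

```text
expect [585.5 152.7] seen [588.7 153.2] tray [  60.8 -101.1]
expect [589.6 219.5] seen [592.9 220.4] tray [ 59.5 -33.8]
t 8.7 [587.8 189.2 181. ] [-0.5 -1.6  0.4]
```

```bash
python3 - <<'E'
from p import *
src=np.array([578.2,36.]);dst=w(55,25);u=(dst-src)/np.linalg.norm(dst-src)
go(u,dst-u*60,dst,1);leave(u)
src=np.array([497.7,63.8]);dst=w(-55,25)
s=ctrl.read_state()
u=start(src,dst);rep()
go(u,src,dst,3);rep();leave(u);rep()
print(side(15))
look("b1")
E
```

```text
expect [593.4 279.4] seen [596.5 280.3] tray [58.  26.3]
t 13.0 [501.1  15.9 181.5] [0.6 0.  0.5]
expect [493.1 138.7] seen [494.4 137.8] tray [ -31.9 -124.2]
expect [488.4 213.6] seen [491.1 213.7] tray [-41.4 -48.9]
expect [483.8 288.5] seen [486.3 288.5] tray [-52.4  25.2]
t 17.6 [485.7 258.2 181. ] [-0.2 -0.7 -0.8]
t 18.8 [486.2 243.2 269.3] [-0.4  0.1  0.5]
[array([ 538.10167188, -101.82283296]), array([596.03864443, 280.63597988]), array([485.86767115, 288.44363182])]
[237.3 240.3] [ 22  23 390] [594.3 278.5  14. ] tray [56.  24.2]
[474.9 277. ] [ 21  22 373] [ 535.8 -106.8   14. ] tray [  29.6 -364.6]
[203.2 339.5] [ 135  119 7281] [433.9 332.5  14. ] tray [-108.4   64.7]
[132.9 384.5] [  26  162 2405] [361.4 445.2  14. ] tray [-189.9  171. ]
[269.  414.1] [ 20  24 138] [314.8 225.5  14. ] tray [-218.2  -51.8]
```

View pics/b1.png

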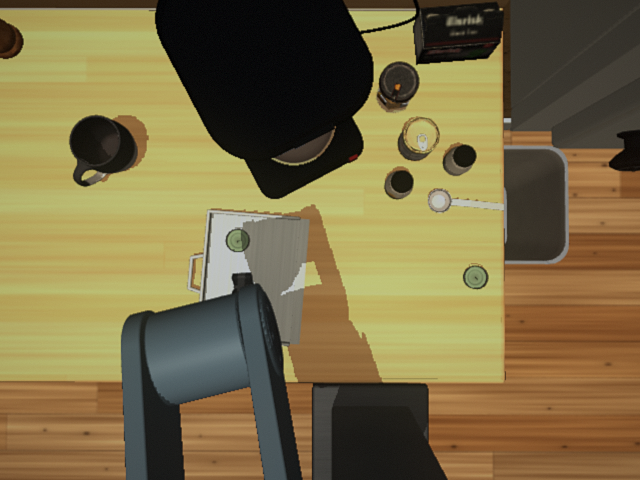

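Light 1 at (237,240) sits in the tray near tray (56,24). Light 2 is hidden by the arm, but the side view puts it at tray (-52,25). Light 3 at (475,277), the shakers and the spoon have not moved.

```bash
python3 - <<'E'
from p import *
src=np.array([536.2,-107.]);dst=w(0,-15)
u=start(src,dst,46);rep()
go(u,src,dst,4,70);rep();leave(u)
ctrl.goto([400,-100,330],ctrl.read_state()["orientation"]);rep()
print(side(15));look("c1")
E
```

```text
t 21.4 [ 536.7 -153.2  181.7] [ 0.4 -0.4  0. ]
expect [536.  -19.2] seen [536.9 -20.4] tray [  23.5 -278.4]
expect [535.7  68.5] seen [535.7  68.2] tray [  15.  -190.2]
expect [535.5 156.3] seen [535.3 156.9] tray [   7.3 -101.8]
expect [535.3 244.1] seen [535.3 244.5] tray [  0.  -14.6]
t 27.4 [535.4 213.7 181. ] [-0.6  0.3 -0.2]
t 29.8 [400.3 -99.6 329.8] [ 0.7 -0.2  1.1]
[array([535.3622187 , 245.12073957]), array([596.20217531, 279.7028252 ]), array([485.86767115, 288.44363182])]
[237.5 240.2] [ 22  23 399] [594.5 278.2  14. ] tray [56.2 23.9]
[258.8 277.7] [ 23  23 410] [533.8 243.2  14. ] tray [ -1.4 -16. ]
[231.7 308. ] [ 22  23 398] [484.7 286.8  14. ] tray [-53.9  23.4]
[617.7 422.5] [ 45  52 778] [ 303.1 -334.7   14. ] tray [-183.4 -611. ]
[622.4 470.1] [ 19  21 171] [ 227.5 -341.2   14. ] tray [-258.1 -623.7]
```

View pics/c1.png

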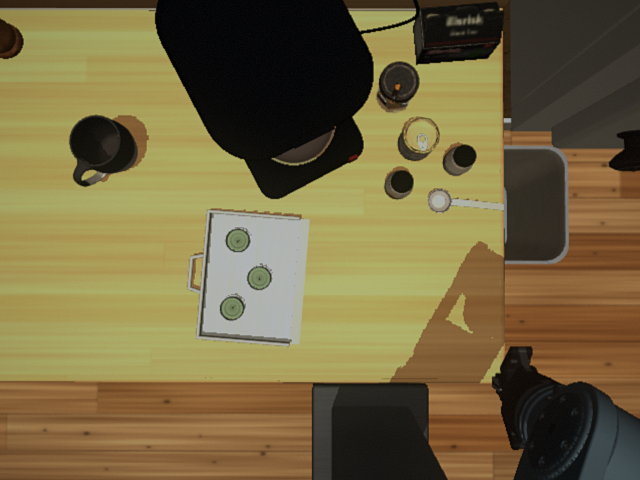

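All three lights are inside on the floor, at (237,240), (259,278) and (232,308), well clear of the lip. The shakers and spoon have not moved.

```bash
python3 -c "
from plant import ctrl
print(ctrl.hand_in())"
```

```text
the job is handed in; nothing more can be done
None
```

All three tea lights are flat on the tray floor, clear of the lip, with the shakers and spoon where they were; I handed the job in at about 30 s.

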